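# Switch on the gallery's listening stands in tour order

## Robot

A 6-joint arm with a two-finger parallel gripper is mounted at the origin on the work surface. World frame = base frame: x ahead of the robot, y to its left, z up, the work surface at z = 0. Lengths are in mm, angles in rad, forces in N, time in s.
With the tool pointing down it reaches from about 350 to 775 mm from the base axis. Payload 7.3 kg.
Tool frame: the origin (TCP) lies on the front face of the gripper's body, between the roots of the fingers; the fingertips stand 66 mm ahead of it and the grasp point (between the pads) lies 47 mm ahead of it (bot.tip_extent is the distance from the TCP to the fingertips, in mm); z points along the fingers, y is the line along which they close (so a half turn about z gives the same grasp; the last joint's range is limited). The gripper opens to 92 mm and grips with 3 to 60 N. Pads are 19 mm wide; open, the fingers measure 130 mm over their backs; the gripper's body (75 mm by 190 mm) begins 47 mm behind the grasp point.
Start: joints at [-1.249, 0.342, 1.524, -0, 1.275, -0.146], TCP at [236.757, -468.599, 292.241] pointing down, gripper open.
Joint ranges: [-2.53, 2.53], [-0.77, 2.02], [0.04, 2.7], [-1, 4.14], [0.28, 2.66], [-3.11, 3.11]. Speed limits (rad/s): [2.57, 2.57, 3.14, 3.14, 3.14, 3.14].

## Interface

Orientations are given as [roll, pitch, yaw] about the fixed x, y, z axes, in that order (R = Rz(yaw) Ry(pitch) Rx(roll)).
In Python, from plant import readout, viewer, order, bot gives the robot as it stands.
- The arm moves only by the shell command python3 -m creep 'ROWS'. ROWS is text: rows parted by semicolons, each of 7 numbers parted by spaces: the shift along the world's x, y, z in m, then the turn, a rotation vector about the world's x, y, z in rad, then the opening in per cent of the stroke, from 0 (shut) to 100 (fully open). A call has 1 to 8 rows; each row shifts and turns the commanded pose from where the row before left it; what a row does not reach is not made up. A row lasts 1/12 s, in which the tool goes at most 41.7 mm and 7.16 degrees, less where a joint would pass 70% of its speed; a pose out of reach is approached as far as the arm can. A call is refused whole if a number of a shift passes 0.0417 or a number of a turn 0.125, either way. A call with a gripper value outside its range is refused whole. The fingers move at their own pace and stop on an object; the grip force is fixed at half the most. Time passes only in rows, so rows that do not move let the fingers close. It gives the time, the measured TCP pose, the force, the opening and the grip force at its end, in the units of the state.
- readout.get_obs(): the state, without advancing time (a new reading comes with each control period).
- viewer.capture(name): name is "scene" or "top"; returns the picture (480x640x3 uint8, red, green, blue); there is no depth.
- viewer.camera_info(name): a dict with "fx", "fy", "cx", "cy" (pixels), "D" ([k1, k2, p1, p2, k3] as OpenCV has them; the pictures are not rectified), "origin" and "rotation" of the camera in the world. Camera axes: x right, y up, looking along -z (the intrinsics and any distortion apply to the point x, -y, -z); pixel columns grow to the right and rows downward; lengths in mm; the calibration is good to about 2 mm. A picture is of the moment at which its call begins. camera_info takes no time and is no camera call.
- order.close_job(): hands the job in; it is judged then, once.
The state is a dict: "time": time; "joint_positions": joint angles; "dq": joint speeds; "tau": joint torques, N m; "tool_pos": TCP position; "tcp_rot": TCP orientation; "contact_force": force on the tool from outside, world axes, zero at the start; "moment": the same for the moment, N m; "grip_width": finger opening in mm; "finger_force": force on a finger pad.
Only numpy, scipy, OpenCV 4.12 (cv2) and the standard library are available. Lean on these libraries where they do the work, as an engineer would, in place of code of your own. Each camera call takes 0.05 s, during which the arm holds its last target. There are 200 camera calls.

## Task

Switch on the three listening stands on the gallery table in tour order: with the fingertips press lightly on top of the plaster dome, then the square plaster mould block, then the plaster flask, so that each sinks half a centimetre or more with the plate under it and stays down. Only press the casts, none before its turn; do not lift, shift or tip them, do not push on the stands themselves, and leave the other things on the table alone.

Things in the scene. Friction and masses are not known exactly. Their poses are not given: they have to be found in the camera images.
- dome: white plaster dome, loose, on its stand: round base 80 mm across, 39 mm high, rounded with a small flat top 22 mm across at its centre. Origin at the centre of its underside, z up; its underside is 43 mm above the table while its plate is up. Mass 0.12 to 0.33 kg
- dome_stand: fixed wooden listening stand, 130 x 130 mm, 20 mm high, under the dome; a round dark steel plate 100 mm across and 6 mm thick lies above its middle with its top 43 mm above the table, and the dome rests within 10 mm of its centre. Origin at the centre of the stand's underside on the table
- dome_plate (a joint): how far the plate under the dome has sunk, in m: 0 up, 0.016 at its hard stop, which need not be reached; switched on beyond 0.004. It moves straight down under a light press on top of the dome: it begins to give way at 1 to 3.5 N, grows stiffer by about 0.3 N per mm (6 to 9 N at the stop), and stays where it is left when let go
- mould: square white plaster mould block, loose, on its stand: 68 x 68 x 52 mm high, flat top with four locating holes 11 mm wide, 8 mm deep, 24 mm in x and y from its centre; the middle of the top is flat. Origin at the centre of its underside, z up; its underside is 43 mm above the table while its plate is up. Mass 0.12 to 0.33 kg
- mould_stand: fixed wooden listening stand, 130 x 130 mm, 20 mm high, under the mould; a round dark steel plate 100 mm across and 6 mm thick lies above its middle with its top 43 mm above the table, and the mould rests within 10 mm of its centre. Origin at the centre of the stand's underside on the table
- mould_plate (a joint): how far the plate under the mould has sunk, in m: 0 up, 0.016 at its hard stop, which need not be reached; switched on beyond 0.004. It moves straight down under a light press on top of the mould: it begins to give way at 1 to 3.5 N, grows stiffer by about 0.3 N per mm (6 to 9 N at the stop), and stays where it is left when let go
- flask: round white plaster flask form, loose, on its stand: 82 mm high, foot 66 mm across, narrowing to a neck 28 mm across and a flat solid top 36 mm across. Origin at the centre of its underside, z up; its underside is 43 mm above the table while its plate is up. Mass 0.12 to 0.33 kg
- flask_stand: fixed wooden listening stand, 130 x 130 mm, 20 mm high, under the flask; a round dark steel plate 100 mm across and 6 mm thick lies above its middle with its top 43 mm above the table, and the flask rests within 10 mm of its centre. Origin at the centre of the stand's underside on the table
- flask_plate (a joint): how far the plate under the flask has sunk, in m: 0 up, 0.016 at its hard stop, which need not be reached; switched on beyond 0.004. It moves straight down under a light press on top of the flask: it begins to give way at 1 to 3.5 N, grows stiffer by about 0.3 N per mm (6 to 9 N at the stop), and stays where it is left when let go
- cup: loose terracotta cup, 68 mm across, 70 mm high, not part of the job; origin at the centre of its underside
- spool: loose wooden spool, 52 mm across, 50 mm high, not part of the job; origin at the centre of its underside
- brush: loose brush lying flat, beyond the stands, not part of the job; origin under the middle of the tool, its length along its x axis

How it is judged:
By the outcome, as a careful person would: the job done as asked, in the order asked, and still so for the second after the job is handed in, with the robot touching nothing.
It also fails if it takes over 43 s, if anything falls off the work surface, if the arm or the gripper's body presses on something with over 40 N, if the wrist force passes 120 N, or if a joint passes its speed limit or range.

## Working session

There is one attempt and no reset: what is moved stays moved. The work goes in short steps, Python scripts to look and compute and a shell command to move; the robot and the scene stay as the last step left them, time stands still between calls to the robot, and variables do not carry over. Pictures are saved under pics/ and viewed, at most 10 in all, crops included, and the job is handed in when it is done.

```bash
mkdir -p pics; python3 - <<'E'
from plant import readout, viewer, order, bot
import cv2
for n in("scene","top"):
    cv2.imwrite(f"pics/{n}0.png",viewer.capture(n)[:,:,::-1]); print(viewer.camera_info(n))
print(readout.get_obs())
E
```

```text
{'fx': 594.3309138753153, 'fy': 594.3309138753153, 'cx': 321.738487504567, 'cy': 246.39901805885845, 'D': array([-0.05182464,  0.        ,  0.        ,  0.        ,  0.        ]), 'origin': array([983.37515289, 381.47033619, 878.72611814]), 'rotation': array([ 0.61448602, -0.00920874,  2.30822274])}
{'fx': 443.89359715908813, 'fy': 443.89359715908813, 'cx': 322.58401343691764, 'cy': 244.2603272535439, 'D': array([-0.03747088,  0.        ,  0.        ,  0.        ,  0.        ]), 'origin': array([400.30997947,  22.07495804, 874.48274819]), 'rotation': array([ 0.19655755, -0.037541  , -1.57456313])}
{'time': 0.1, 'joint_positions': array([-1.24898780e+00,  3.42642598e-01,  1.52489851e+00, -1.91491923e-05,
        1.27541234e+00, -1.45961672e-01]), 'dq': array([-0.00043792, -0.00207165, -0.00283957,  0.00178822,  0.00152037,
       -0.00140846]), 'tau': array([ 1.84245015e-03, -4.32004380e+01, -2.44693619e+01,  7.19704432e-02,
        5.25564118e-02, -4.80679773e-05]), 'tool_pos': array([ 236.66862656, -468.32733368,  291.62785032]), 'tcp_rot': array([-3.14024367e+00, -1.79801787e-04,  4.67775661e-01]), 'contact_force': array([ 0.09130668,  0.47690791, -0.37148425]), 'moment': array([ 0.017465  , -0.04568568,  0.0492986 ]), 'finger_force': 0.0, 'grip_width': 91.85876943422426}
```

View pics/scene0.png

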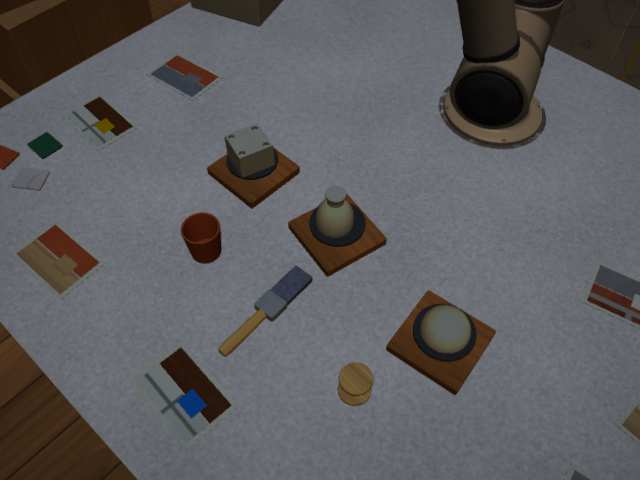

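View pics/top0.png

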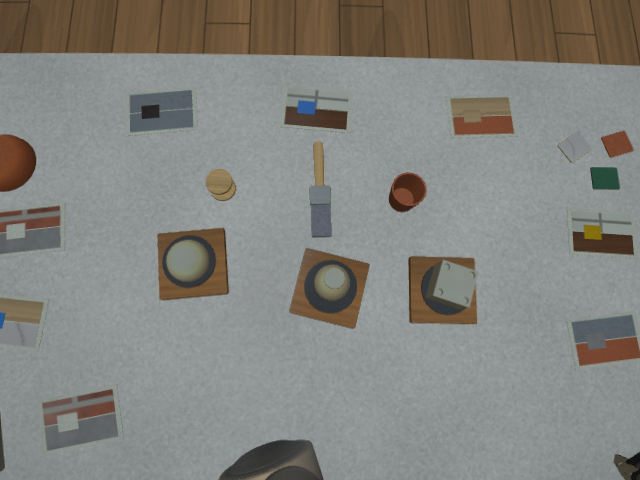

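The scene view shows the dome at about (445,328), the mould top at (250,138) and the flask top at (335,193). In the top view they are at (187,261), (455,284) and (335,279). The cup, spool and brush lie further out. The gripper is at lower right of the top view.

```bash
cat > h.py <<'E'
import numpy as np,cv2
from scipy.spatial.transform import Rotation as Ro
from plant import viewer
def ray(n,uv):
    c=viewer.camera_info(n);K=np.array([[c['fx'],0,c['cx']],[0,c['fy'],c['cy']],[0,0,1]])
    p=cv2.undistortPoints(np.array([[uv]],float),K,np.array(c['D']))[0,0]
    return c['origin'],Ro.from_euler('xyz',c['rotation']).apply([p[0],-p[1],-1])
def onz(n,uv,z):
    o,d=ray(n,uv);return (o+d*(z-o[2])/d[2])[:2]
def tri(a,b):
    (o,d),(q,e)=ray('scene',a),ray('top',b)
    s=np.linalg.lstsq(np.c_[d,-e],q-o,rcond=None)[0];A,B=o+d*s[0],q+e*s[1]
    return (A+B)/2,np.linalg.norm(A-B)
E
python3 - <<'E'
from h import *
W=[]
for n,rs in (("scene",[(445,328),(250,148),(336,205)]),("top",[(187,261),(453,284),(333,281)])):
    im=cv2.imread(f"pics/{n}0.png")
    for u,v in rs:
        cr=im[v-45:v+45,u-45:u+45]
        b,g,r=[x.astype(int) for x in cv2.split(cr)]
        m=((r-b>3)&(g>85)&(r<g*1.25)).astype('uint8')
        k,l,st,ce=cv2.connectedComponentsWithStats(cv2.morphologyEx(m,cv2.MORPH_OPEN,np.ones((3,3))))
        i=1+np.argmax(st[1:,4]); c=cv2.findContours((l==i).astype('uint8'),0,2)[0][0]
        (x,y),rad=cv2.minEnclosingCircle(c)
        print(n,"circ",x+u-45,y+v-45,rad,"cen",ce[i]+[u-45,v-45],"area",st[i,4])
        big=cv2.resize(cr,(264,264),interpolation=cv2.INTER_CUBIC)
        cv2.drawContours(big,[(c*264/90+1.5).astype(int)],-1,(0,0,255),1)
        W.append(big)
cv2.imwrite("pics/crops.png",np.vstack([np.hstack(W[:3]),np.hstack(W[3:])]))
E
```

```text
scene circ 447.13569259643555 328.25079345703125 21.661479949951172 cen [446.90964778 329.3338438 ] area 653Traceback (most recent call last):
  File "<stdin>", line 10, in <module>
    return _wrapfunc(a, 'argmax', axis=axis, out=out, **kwds)
    return bound(*args, **kwds)
ValueError: attempt to get argmax of an empty sequence
```

```bash
python3 - <<'E'
from h import *
W=[]
for n,rs in (("scene",[(445,328),(250,148),(336,205)]),("top",[(187,261),(453,284),(333,281)])):
    im=cv2.imread(f"pics/{n}0.png")
    for u,v in rs:
        cr=im[v-45:v+45,u-45:u+45]
        b,g,r=[x.astype(int) for x in cv2.split(cr)]
        m=((g>72)&(r<g*1.4)).astype('uint8')
        k,l,st,ce=cv2.connectedComponentsWithStats(cv2.morphologyEx(m,cv2.MORPH_OPEN,np.ones((3,3))))
        i=l[45,45]; c=cv2.findContours((l==i).astype('uint8'),0,2)[0][0]
        (x,y),rad=cv2.minEnclosingCircle(c)
        print(n,"circ",x+u-45,y+v-45,rad,"cen",ce[i]+[u-45,v-45],st[i]+[u-45,v-45,0,0,0])
        big=cv2.resize(cr,(264,264),interpolation=cv2.INTER_CUBIC)
        cv2.drawContours(big,[(c*264/90+1.5).astype(int)],-1,(0,0,255),1)
        W.append(big)
cv2.imwrite("pics/crops.png",np.vstack([np.hstack(W[:3]),np.hstack(W[3:])]))
E
```

```text
scene circ 444.5 304.0 49.206298828125 cen [448.0610883  310.03131417] [ 400  283   90   68 3896]
scene circ 249.5 147.5 62.93260192871094 cen [246.34218107 131.93004115] [ 205  103   90   90 4860]
scene circ 325.0 196.0 9.999999747378752e-05 cen [334.74562273 227.84407004] [ 291  160   90   90 3027]
top circ 186.7255630493164 259.81578826904297 21.50941276550293 cen [186.71073205 260.09665956] [ 166  240   42   42 1407]
top circ 452.5 283.5 62.93260192871094 cen [455.71238177 282.14388077] [ 408  239   90   90 6978]
top circ 331.3909568786621 281.71542739868164 17.97466278076172 cen [331.51748252 281.84615385] [ 314  265   36   35 1001]
```

View pics/crops.png

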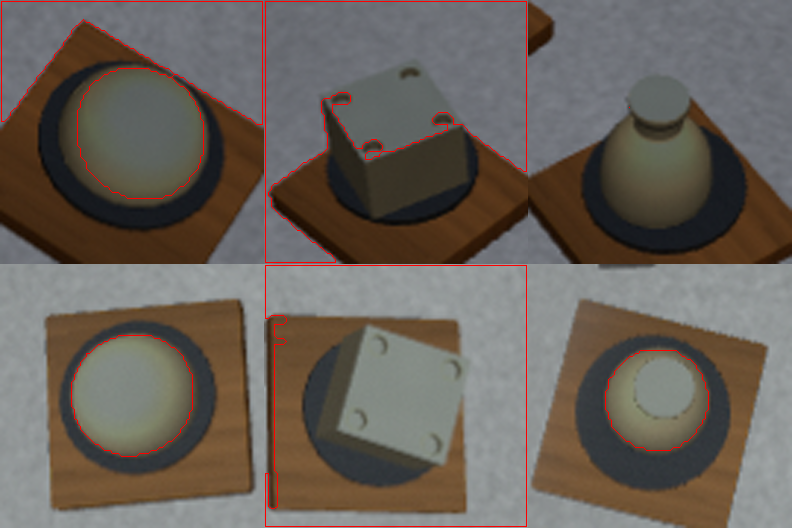

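The crops give these top-face centres:

| Cast | Top view | Scene view |
|---|---|---|
| Dome outline | (186.7,260) | (445,329.7) |
| Mould top | (455.7,283.6) | (249,140.9) |
| Flask top | (334.4,277.9) | (335.7,193.8) |

The mould is turned about 19° relative to the image axes.

```bash
python3 - <<'E'
from h import *
for nm,s,t,zs,zt in(("dome",(445,329.7),(186.7,260),50,46),("mould",(249,140.9),(455.7,283.6),95,95),("flask",(335.7,193.8),(334.4,277.9),125,125)):
    print(nm,onz('scene',s,zs),onz('top',t,zt),*tri(s,t))
c=[onz('top',(408+x/2.933,239+y/2.933),95) for x,y in((103,60),(202,95),(182,200),(73,168))]
for i in range(4): d=c[(i+1)%4]-c[i]; print(np.hypot(*d),np.degrees(np.arctan2(d[1],d[0])))
E
sed -n 1,200p /dev/null
```

```text
dome [532.87665736 242.51321621] [534.23189667 245.53615043] [533.57918446 243.36398236  51.98980113] 1.265533014601799
mould [ 483.61183581 -244.29095434] [ 484.71485767 -245.61155893] [ 484.22544746 -244.66437853   95.60810038] 1.6064871675954104
flask [490.40766855 -25.70310743] [491.34052431 -26.51080585] [490.97217643 -25.98156767 125.46858603] 1.167943269452171
64.43499085308028 -109.66955031608356
66.15503628267216 165.2336020713032
68.77020055231318 73.51310769108835
69.74558551249575 -18.49863317464229
```

```bash
R=".0124 .0297 0 0 0 0 0"; 
python3 -m creep '.0124 .0297 0 0 0 0 0;.0124 .0297 0 0 0 0 0;.0124 .0297 0 0 0 0 0;.0124 .0297 0 0 0 0 0;.0124 .0297 0 0 0 0 0;.0124 .0297 0 0 0 0 0;.0124 .0297 0 0 0 0 0;.0124 .0297 0 0 0 0 0'
python3 -m creep '.0124 .0297 0 0 0 0 0;.0124 .0297 0 0 0 0 0;.0124 .0297 0 0 0 0 0;.0124 .0297 0 0 0 0 0;.0124 .0297 0 0 0 0 0;.0124 .0297 0 0 0 0 0;.0124 .0297 0 0 0 0 0;.0124 .0297 0 0 0 0 0'
python3 -m creep '.0124 .0297 0 0 0 0 0;.0124 .0297 0 0 0 0 0;.0124 .0297 0 0 0 0 0;.0124 .0297 0 0 0 0 0;.0124 .0297 0 0 0 0 0;.0124 .0297 0 0 0 0 0;.0124 .0297 0 0 0 0 0;.0124 .0297 0 0 0 0 0'
python3 -m creep '0 0 0 0 0 0 0;0 0 0 0 0 0 0;0 0 0 0 0 0 0'
python3 -c "from plant import bot;print(bot.tip_extent)"
```

```text
time: 0.77
tool_pos: [336.1, -229.4, 292.1]
tcp_rot: [-3.141, 0.0, 0.467]
contact_force: [0.7, -0.3, 0.6]
grip_width: 42.7
finger_force: 0.0
time: 1.43
tool_pos: [435.3, 8.3, 292.1]
tcp_rot: [-3.141, 0.0, 0.468]
contact_force: [-0.0, 0.3, 0.1]
grip_width: 0.1
finger_force: 0.0
time: 2.1
tool_pos: [534.5, 245.8, 291.7]
tcp_rot: [-3.142, 0.001, 0.468]
contact_force: [0.5, -1.0, -0.4]
grip_width: 0.3
finger_force: 0.0
time: 2.35
tool_pos: [533.9, 243.9, 291.6]
tcp_rot: [3.141, 0.002, 0.468]
contact_force: [-0.1, -0.6, 0.3]
grip_width: 0.5
finger_force: 0.0
65.5
```

```bash

python3 -m creep '0 0 -.022 0 0 0 0;0 0 -.022 0 0 0 0;0 0 -.022 0 0 0 0;0 0 -.022 0 0 0 0;0 0 -.022 0 0 0 0;0 0 -.016 0 0 0 0;0 0 -.006 0 0 0 0;0 0 0 0 0 0 0'
python3 -m creep '0 0 0 0 0 0 0;0 0 0 0 0 0 0'
python3 - <<'E'
import cv2
from plant import viewer
a=viewer.capture("scene")[220:400,350:550,::-1]; b=viewer.capture("top")[180:340,100:300,::-1]
cv2.imwrite("pics/d1.png",cv2.hconcat([cv2.resize(a,(400,360)),cv2.resize(b,(400,360))]))
E
```

```text
time: 3.02
tool_pos: [533.6, 242.9, 159.1]
tcp_rot: [-3.141, 0.003, 0.466]
contact_force: [-0.2, 0.4, -0.5]
grip_width: 0.4
finger_force: 0.0
time: 3.18
tool_pos: [535.0, 244.0, 161.8]
tcp_rot: [3.141, -0.002, 0.467]
contact_force: [0.4, -0.1, -0.5]
grip_width: 0.4
finger_force: 0.0
```

View pics/d1.png

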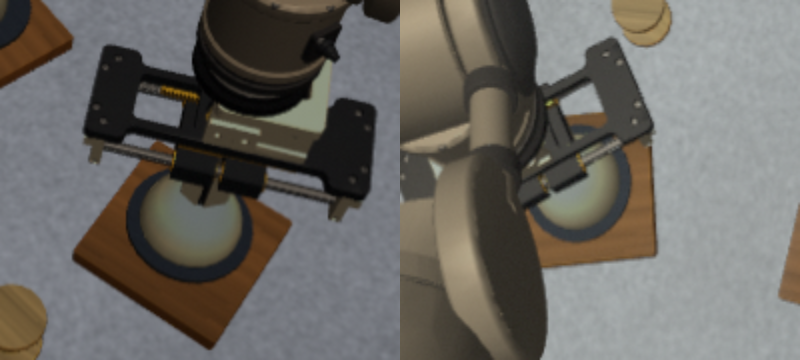

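The view shows the closed fingertips above the middle of the dome, near (205,190) in the left panel. I'll press slowly from here.

```bash

python3 -m creep '0 0 -.003 0 0 0 0;0 0 -.003 0 0 0 0;0 0 -.003 0 0 0 0;0 0 -.0015 0 0 0 0;0 0 -.001 0 0 0 0;0 0 -.001 0 0 0 0;0 0 -.001 0 0 0 0;0 0 -.001 0 0 0 0'
python3 -m creep '0 0 -.001 0 0 0 0;0 0 -.001 0 0 0 0;0 0 -.001 0 0 0 0;0 0 -.001 0 0 0 0'
```

```text
time: 3.95
tool_pos: [534.3, 244.2, 146.0]
tcp_rot: [3.142, -0.0, 0.468]
contact_force: [-1.8, -1.0, 3.9]
grip_width: 0.2
finger_force: 1.8
time: 4.28
tool_pos: [534.3, 244.2, 141.8]
tcp_rot: [3.142, -0.0, 0.468]
contact_force: [-2.2, -1.0, 5.0]
grip_width: 0.9
finger_force: 2.4
```

```bash

python3 -m creep '0 0 .002 0 0 0 0;0 0 .005 0 0 0 0;0 0 .02 0 0 0 0;0 0 .03 0 0 0 0;0 0 .04 0 0 0 0;0 0 .04 0 0 0 0;0 -.035 0 0 0 0 0;0 -.04 0 0 0 0 0'
python3 -m creep '0 -.04 0 0 0 0 0;0 -.04 0 0 0 0 0;0 -.04 0 0 0 0 0;0 -.04 0 0 0 0 0;0 -.03 0 0 0 0 0;0 0 0 0 0 0 0;0 0 0 0 0 0 0'
python3 - <<'E'
import cv2
from plant import viewer
A,B=viewer.capture("scene"),viewer.capture("top")
cv2.imwrite("pics/scene2.png",A[:,:,::-1]);cv2.imwrite("pics/top2.png",B[:,:,::-1])
o=[]
for n,im in(("scene",A),("top",B)):
    u,v=(445,328) if n=="scene" else (187,261)
    for q in (cv2.imread(f"pics/{n}0.png"),im[:,:,::-1]): o.append(cv2.resize(q[v-45:v+45,u-45:u+45],(300,300),interpolation=cv2.INTER_CUBIC))
cv2.imwrite("pics/d2.png",cv2.vconcat([cv2.hconcat(o[:2]),cv2.hconcat(o[2:])]))
E
```

```text
time: 4.95
tool_pos: [535.3, 170.4, 282.0]
tcp_rot: [3.14, -0.007, 0.472]
contact_force: [0.6, -0.7, -0.7]
grip_width: 1.1
finger_force: 0.0
time: 5.53
tool_pos: [534.5, -22.3, 278.9]
tcp_rot: [3.141, -0.0, 0.464]
contact_force: [-0.6, 1.2, -0.2]
grip_width: 0.3
finger_force: 0.0
```

View pics/d2.png

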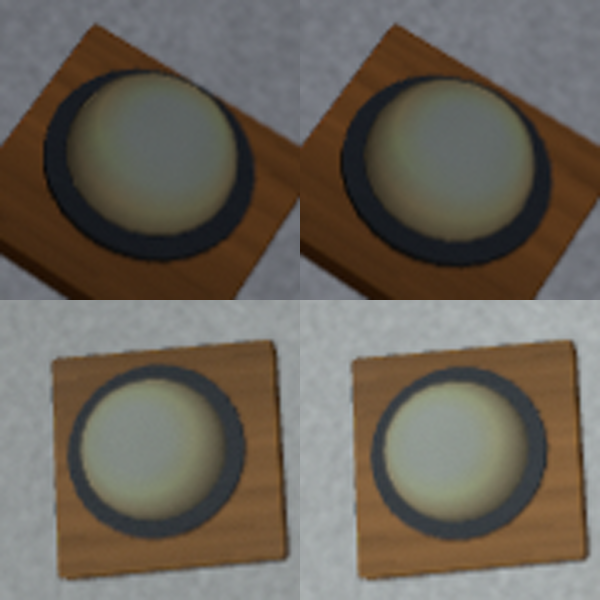

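The dome and its plate moved down together by about 5 px in the 3.33x scene crop, and the dome kept its place on the plate. Next I'll measure how far it sank.

```bash
cat >> h.py <<'E'
def shift(n,a,b,u,v,h,p):
    """tracked shift of patch centre -> mm vertical, mm across"""
    A,B=[cv2.imread(f"pics/{n}{k}.png",0).astype(np.float32) for k in(a,b)]
    M=np.eye(2,3,dtype=np.float32)
    s=(slice(v-h,v+h),slice(u-h,u+h))
    _,M=cv2.findTransformECC(A[s],B[s],M,cv2.MOTION_TRANSLATION,(3,200,1e-6),None,3)
    return M[:,2]
def proj(n,P):
    c=viewer.camera_info(n);K=np.array([[c['fx'],0,c['cx']],[0,c['fy'],c['cy']],[0,0,1]])
    q=Ro.from_euler('xyz',c['rotation']).inv().apply(np.array(P)-c['origin'])*[1,-1,-1]
    return cv2.projectPoints(q[None],np.zeros(3),np.zeros(3),K,np.array(c['D']))[0][0,0]
def motion(a,b,P,hs,ht):
    P=np.array(P,float);J=[];y=[]
    for n,h in(("scene",hs),("top",ht)):
        u,v=np.round(proj(n,P)).astype(int); y+=list(shift(n,a,b,u,v,h,P))
        J.append(np.array([proj(n,P+e)-proj(n,P) for e in np.eye(3)]).T)
    return y,np.linalg.lstsq(np.vstack(J),np.array(y),rcond=None)[0]
E
python3 - <<'E'
from h import *
for hs,ht in((26,22),(28,23),(34,26)): print(motion(0,2,(533.5,244,55),hs,ht))
E
```

```text
([np.float32(-0.48438138), np.float32(1.3692446), np.float32(0.96042746), np.float32(0.6053728)], array([-0.37475559, -0.19414464, -5.3601182 ]))
([np.float32(-0.43729246), np.float32(1.3387188), np.float32(0.9484736), np.float32(0.5917205)], array([-0.38710421, -0.17172112, -5.24182908]))
([np.float32(-0.41670164), np.float32(1.0775125), np.float32(0.90987945), np.float32(0.58234286)], array([-0.45510541, -0.29246494, -4.62323612]))
```

```bash

python3 -m creep '.001 .0355 0 0 0 0 0;0 .04 0 0 0 0 0;0 .04 0 0 0 0 0;0 .04 0 0 0 0 0;0 .04 0 0 0 0 0;0 .04 0 0 0 0 0;0 .03 0 0 0 0 0;0 0 0 0 0 0 0'
python3 -m creep '0 0 -.025 0 0 0 0;0 0 -.025 0 0 0 0;0 0 -.025 0 0 0 0;0 0 -.025 0 0 0 0;0 0 -.02 0 0 0 0;0 0 -.01 0 0 0 0;0 0 0 0 0 0 0;0 0 0 0 0 0 0'
python3 -m creep '0 0 -.002 0 0 0 0;0 0 -.002 0 0 0 0;0 0 -.001 0 0 0 0;0 0 -.001 0 0 0 0;0 0 -.001 0 0 0 0;0 0 -.001 0 0 0 0;0 0 -.001 0 0 0 0;0 0 -.001 0 0 0 0'
```

```text
time: 6.3
tool_pos: [533.6, 251.8, 278.6]
tcp_rot: [-3.14, -0.001, 0.476]
contact_force: [-0.8, -0.2, 0.1]
grip_width: 0.5
finger_force: 0.0
time: 6.97
tool_pos: [535.3, 245.2, 149.1]
tcp_rot: [3.141, -0.0, 0.469]
contact_force: [0.3, -0.2, 0.1]
grip_width: 0.2
finger_force: 0.0
time: 7.63
tool_pos: [535.6, 244.7, 139.4]
tcp_rot: [3.141, -0.001, 0.468]
contact_force: [-1.4, 0.4, 5.9]
grip_width: 0.6
finger_force: 2.8
```

```bash

python3 -m creep '0 0 .002 0 0 0 0;0 0 .009 0 0 0 0;0 0 .025 0 0 0 0;0 0 .035 0 0 0 0;0 0 .035 0 0 0 0;0 0 .035 0 0 0 0;-.004 -.03 0 0 0 0 0;-.004 -.0375 0 0 0 0 0'
python3 -m creep '-.004 -.038 0 0 0 0 0;-.004 -.038 0 0 0 0 0;-.004 -.038 0 0 0 0 0;-.004 -.038 0 0 0 0 0;-.004 -.038 0 0 0 0 0;-.004 -.038 0 0 0 0 0;-.004 -.038 0 0 0 0 0;-.004 -.038 0 0 0 0 0'
python3 -m creep '-.004 -.038 0 0 0 0 0;-.004 -.038 0 0 0 0 0;-.003 -.032 0 0 0 0 0;0 -.01 0 0 0 0 0;0 0 0 0 0 0 0;0 0 0 0 0 0 0;0 0 0 0 0 0 0'
python3 - <<'E'
from h import *
for n in("scene","top"): cv2.imwrite(f"pics/{n}3.png",viewer.capture(n)[:,:,::-1])
print(motion(0,3,(533.5,244,55),26,22))
E
```

```text
time: 8.3
tool_pos: [528.0, 178.5, 282.9]
tcp_rot: [3.14, -0.006, 0.472]
contact_force: [0.1, -0.5, -0.5]
grip_width: 0.8
finger_force: 0.0
time: 8.97
tool_pos: [494.8, -128.5, 280.5]
tcp_rot: [3.141, -0.001, 0.468]
contact_force: [1.2, -0.3, -0.2]
grip_width: 0.5
finger_force: 0.0
time: 9.55
tool_pos: [484.5, -243.4, 279.9]
tcp_rot: [-3.141, -0.0, 0.469]
contact_force: [-0.2, -0.3, 0.4]
grip_width: 0.7
finger_force: 0.0
([np.float32(-0.71356046), np.float32(1.9268421), np.float32(1.3996048), np.float32(0.8138238)], array([-0.47482942, -0.32940764, -7.53681493]))
```

The dome has sunk 7.5 mm without shifting sideways. Next is the mould.

```bash

python3 -m creep '0 0 -.025 0 0 0 0;0 0 -.025 0 0 0 0;0 0 -.025 0 0 0 0;0 0 -.02 0 0 0 0;0 0 -.01 0 0 0 0;0 0 -.005 0 0 0 0;0 0 0 0 0 0 0;0 0 0 0 0 0 0'
python3 -m creep '0 0 -.003 0 0 0 0;0 0 -.003 0 0 0 0;0 0 -.002 0 0 0 0;0 0 -.001 0 0 0 0;0 0 -.001 0 0 0 0;0 0 -.001 0 0 0 0;0 0 -.001 0 0 0 0;0 0 -.001 0 0 0 0'
python3 -m creep '0 0 -.001 0 0 0 0;0 0 -.001 0 0 0 0;0 0 -.001 0 0 0 0'
```

```text
time: 10.32
tool_pos: [485.0, -244.7, 170.7]
tcp_rot: [3.14, -0.001, 0.468]
contact_force: [-1.1, -0.6, 0.7]
grip_width: 0.7
finger_force: 0.0
time: 10.98
tool_pos: [484.4, -244.9, 156.9]
tcp_rot: [3.141, -0.0, 0.468]
contact_force: [-1.3, 0.9, 3.3]
grip_width: 0.3
finger_force: 1.6
time: 11.23
tool_pos: [484.4, -244.9, 153.8]
tcp_rot: [3.141, -0.0, 0.468]
contact_force: [-0.9, 0.7, 4.2]
grip_width: 0.4
finger_force: 2.1
```

```bash

python3 -m creep '0 0 -.001 0 0 0 0;0 0 -.0005 0 0 0 0;0 0 .002 0 0 0 0;0 0 .008 0 0 0 0;0 0 .025 0 0 0 0;0 0 .035 0 0 0 0;0 0 .035 0 0 0 0;0 0 .023 0 0 0 0'
python3 -m creep '.001 .03 0 0 0 0 0;.001 .037 0 0 0 0 0;.001 .037 0 0 0 0 0;.001 .037 0 0 0 0 0;.001 .037 0 0 0 0 0;.001 .03 0 0 0 0 0;.001 .011 0 0 0 0 0;0 0 0 0 0 0 0'
python3 -m creep '0 0 0 0 0 0 0;0 0 0 0 0 0 0'
python3 - <<'E'
from h import *
for n in("scene","top"): cv2.imwrite(f"pics/{n}4.png",viewer.capture(n)[:,:,::-1])
print(motion(0,4,(484,-245,80),28,24))
a=cv2.imread("pics/scene4.png");b=cv2.imread("pics/top4.png")
cv2.imwrite("pics/v4.png",cv2.hconcat([cv2.resize(a,(400,300)),cv2.resize(b,(400,300))]))
E
```

```text
time: 11.9
tool_pos: [484.9, -245.1, 284.0]
tcp_rot: [3.138, -0.002, 0.468]
contact_force: [0.8, -0.3, -0.1]
grip_width: 0.6
finger_force: 0.0
time: 12.57
tool_pos: [491.4, -23.7, 280.7]
tcp_rot: [3.141, -0.001, 0.471]
contact_force: [-0.0, -0.0, -0.8]
grip_width: 0.3
finger_force: 0.0
time: 12.73
tool_pos: [491.5, -26.9, 280.3]
tcp_rot: [3.141, 0.0, 0.467]
contact_force: [-0.6, -0.4, 0.0]
grip_width: 0.6
finger_force: 0.0
([np.float32(0.23299567), np.float32(3.1639707), np.float32(7.0669274), np.float32(3.501882)], array([ -6.69861492, -15.91254298, -21.75707276]))
```

View pics/v4.png

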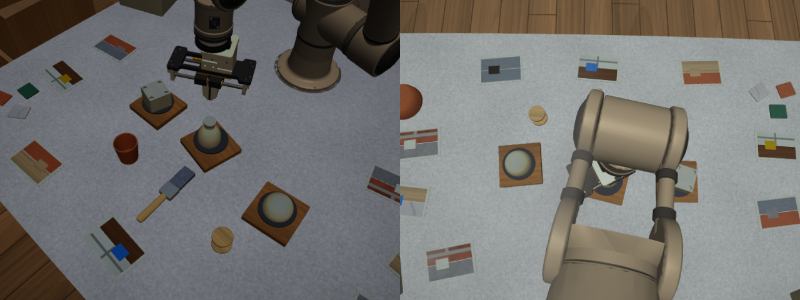

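The mould is in the clear in the scene view, at about (157,95) in the half-size picture, but the arm hides part of it from above. I'll use the scene view alone for its sink.

```bash
python3 - <<'E'
from h import *
P=np.array([484,-245,85.])
u,v=np.round(proj('scene',P)).astype(int)
for h in(18,22,26,30): print(shift('scene',0,4,u,v,h,P))
print("8mm down:",proj('scene',P-[0,0,8])-proj('scene',P))
E
```

```text
[0.43447965 3.388134  ]
[0.4403733 3.3488789]
[0.2760447 3.2189307]
[0.06607343 3.2074533 ]
8mm down: [0.3814176  3.05282502]
```

The mould has sunk 8.7 mm, straight down. Next is the flask.

```bash

python3 -m creep '0 0 -.02 0 0 0 0;0 0 -.025 0 0 0 0;0 0 -.02 0 0 0 0;0 0 -.01 0 0 0 0;0 0 -.005 0 0 0 0;0 0 0 0 0 0 0;0 0 0 0 0 0 0'
python3 -m creep '0 0 -.003 0 0 0 0;0 0 -.003 0 0 0 0;0 0 -.002 0 0 0 0;0 0 -.001 0 0 0 0;0 0 -.001 0 0 0 0;0 0 -.001 0 0 0 0;0 0 -.001 0 0 0 0;0 0 -.001 0 0 0 0'
python3 -m creep '0 0 -.001 0 0 0 0;0 0 -.001 0 0 0 0;0 0 -.001 0 0 0 0;0 0 -.001 0 0 0 0'
```

```text
time: 13.42
tool_pos: [491.7, -26.5, 200.6]
tcp_rot: [3.141, -0.0, 0.467]
contact_force: [0.4, 0.1, 0.2]
grip_width: 0.6
finger_force: 0.0
time: 14.08
tool_pos: [491.4, -25.8, 187.4]
tcp_rot: [3.141, -0.0, 0.468]
contact_force: [-0.8, 0.1, 4.6]
grip_width: 0.6
finger_force: 1.8
time: 14.42
tool_pos: [491.4, -25.8, 183.3]
tcp_rot: [3.141, -0.0, 0.468]
contact_force: [-0.8, 0.9, 5.5]
grip_width: 0.7
finger_force: 2.5
```

```bash

python3 -m creep '0 0 -.001 0 0 0 0;0 0 .002 0 0 0 0;0 0 .008 0 0 0 0;0 0 .025 0 0 0 0;0 0 .03 0 0 0 0;0 0 .03 0 0 0 0;0 0 .01 0 0 0 0;0 0 0 0 0 0 0'
python3 -m creep '-.01 -.03 0 0 0 0 0;-.015 -.037 0 0 0 0 0;-.015 -.037 0 0 0 0 0;-.015 -.037 0 0 0 0 0;-.015 -.037 0 0 0 0 0;-.015 -.037 0 0 0 0 0;-.015 -.037 0 0 0 0 0;-.015 -.037 0 0 0 0 0'
python3 -m creep '-.015 -.037 0 0 0 0 0;-.015 -.037 0 0 0 0 0;-.01 -.02 0 0 0 0 0;0 0 0 0 0 0 0;0 0 0 0 0 0 0'
python3 - <<'E'
from h import *
for n in("scene","top"): cv2.imwrite(f"pics/{n}5.png",viewer.capture(n)[:,:,::-1])
for P,hs,ht in(((533.5,244,55),26,22),((484,-245,85),26,22),((491,-26,90),26,18)): print(motion(0,5,P,hs,ht))
a=cv2.imread("pics/scene5.png");b=cv2.imread("pics/top5.png")
cv2.imwrite("pics/v5.png",cv2.hconcat([cv2.resize(a,(400,300)),cv2.resize(b,(400,300))]))
E
```

```text
time: 15.08
tool_pos: [492.5, -26.0, 290.5]
tcp_rot: [3.137, -0.005, 0.468]
contact_force: [0.3, -0.7, -0.5]
grip_width: 0.4
finger_force: 0.0
time: 15.75
tool_pos: [374.9, -316.1, 286.1]
tcp_rot: [-3.14, 0.0, 0.468]
contact_force: [2.2, -0.6, -0.2]
grip_width: 0.4
finger_force: 0.0
time: 16.17
tool_pos: [335.4, -409.2, 285.7]
tcp_rot: [-3.139, -0.0, 0.465]
contact_force: [-0.1, -0.7, -0.3]
grip_width: 0.4
finger_force: 0.0
([np.float32(-0.7242234), np.float32(1.9234339), np.float32(1.3860826), np.float32(0.8025203)], array([-0.45224433, -0.32872675, -7.49405726]))
([np.float32(0.42925075), np.float32(3.1522377), np.float32(-1.5155824), np.float32(0.54035175)], array([-0.08497582,  0.03352316, -8.25906364]))
([np.float32(0.099148236), np.float32(2.2137184), np.float32(-0.3374154), np.float32(0.60765463)], array([-0.34800555,  0.193431  , -6.15162537]))
```

View pics/v5.png

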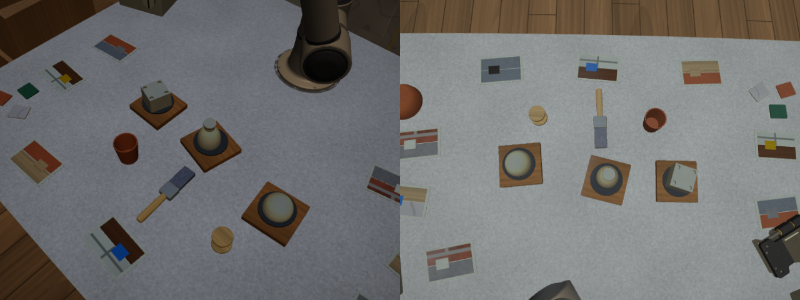

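All three casts stand upright on lowered plates, and the cup, spool and brush have not moved. The arm is clear at the right. I'll check the flask's sink with tighter windows.

```bash
python3 - <<'E'
from h import *
for P,h in (((491,-26,122),10),((491,-26,122),14),((491,-26,75),16),((491,-26,80),20)):
    P=np.array(P,float);u,v=np.round(proj('scene',P)).astype(int)
    s=shift('scene',0,5,u,v,h,P);e=proj('scene',P-[0,0,1])-proj('scene',P);print(s,e,s[1]/e[1])
E
```

```text
[2.8345138e-03 3.4053597e+00] [-0.01666477  0.38903616] 8.753324584497038
[-0.1396569  3.218637 ] [-0.01666477  0.38903616] 8.273362111223374
[-0.13710958  3.1826818 ] [-0.01547143  0.3606822 ] 8.824061057591434
[0.01592241 2.6008499 ] [-0.01559239  0.36355322] 7.15397286044495
```

```bash
python3 -c "from plant import order;print(order.close_job())"
```

```text
the job is handed in; nothing more can be done
None
```

I pressed the dome, the mould and the flask in tour order and handed the job in at about 16 s; camera measurements put them down about 7.5, 8.5 and 8 mm with no sideways shift above half a millimetre, and the dome took two presses because the first sank it only about 5 mm.

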